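# Close the RF shield box without letting its lid slam

### The job

Shut the RF shield box over the radio dongle in it, using only the outside of the closed fingers: tip the open lid forward off its rest, catch it on the back of a finger as it falls, lower it gently until it is fully shut so that it does not slam on its contact springs, and then push the bolt on the lid fully home into its keeper. Pinch or grasp nothing, do not shoot the bolt before the lid is shut, and leave the dongle and the small parts round the box where they are.

Things in the scene. Friction and masses are not known exactly. Their poses are not given: they have to be found in the camera images.
- shield_box: RF shield box fixed to the desk: grey open-topped metal box, dark lining, 170 mm (own x) by 200 mm (own y), rim 78 mm above the desk. Origin: centre of its underside. Lid hinge along own y on the +x side; the shut lid's lip is on the -x side. Two brass sockets on the -y end; on the +y end the bolt's steel keeper (own x -60 mm, y 108 to 114 mm, up to 105 mm above the desk).
- lid_hinge (a point): Middle of the lid's hinge axis (parallel to box y), fixed at box (92, 0, 81) mm. Hinge: worn viscous damper, 0.7 N m s/rad, no other friction, so the lid never stays where it is left. Lid with bolt: 0.34 to 0.48 kg. Tipping it takes 1 to 3 N at the lip; let go at 1.4 rad it reaches 0.6 rad in 2.4 to 3.3 s and passes the last 0.3 rad at 0.5 to 0.7 rad/s: a slam. Below 0.38 rad/s there is gentle.
- lid (a joint): Lid angle, rad: 0 shut (level on the rim), 1.57 upright, 1.9 leaning back on its stop, where it starts. Balances near 1.55: above it falls back open, below it falls shut. Flat aluminium plate 6 mm thick, 200 mm wide (box y -100 to 100 mm); a dark pad under it, 13 mm in from the outer walls, reaches 12.5 mm below the hinge axis when shut.
- lip_edge (a point): Middle of the lip's free edge, mid-thickness; moves with the lid, 207 mm from the hinge axis, at box y -20 mm. Lip: flat tongue 4 mm thick, 130 mm long (65 either way), overhanging the box wall by 30 mm, so a fingertip fits under it there. 81 mm above the desk when shut, about 277 at the start. Own x: along the lid to the hinge; y: along the hinge; z: out of its outer face (up when shut).
- bolt_knob (a point): Middle of the bolt's dark steel knob (13 mm across, 17 mm long) on the lid's outer face. Lid shut: knob upright, middle 113 mm, top 121 mm above the desk, on a 9 mm post; lid top 84 mm. On its box -y side, near face 27 mm from the drawn knob's axis, is a bolt guide 28 mm wide, 15.5 mm above the lid top: a fingertip 18 mm above the lid top clears it.
- bolt (a joint): Travel of the slide bolt along the box's own +y, m: 0 to 0.004 drawn, as it starts; 0.022 fully home in the keeper, against its stop. About 1.2 N of friction; it stays where it is left.
- radio_dongle: Black USB radio dongle 53 x 18 x 9 mm lying in the box, its plug in the test socket. Origin: centre of its underside. To be left alone.
- coax_a: Bystander: silvery coaxial adaptor 18 x 20 x 32 mm standing on the desk by the box's near end. Origin: centre of its underside.
- plug_a: Bystander: circular cable plug 26 x 31 x 39 mm standing on the desk by the box's near end. Origin: centre of its underside.
- cap_a: Bystander: grey-beige round dust cap 26 mm across, 14 mm high, by the box's near end. Origin: centre of its underside.
- cell: Bystander: upright battery cell 26 mm across, 50 mm high, by the box's far end. Origin: centre of its underside.
- flange_a: Bystander: square-flanged connector 36 x 36 x 21 mm by the box's far end. Origin: centre of its underside.
- marker: Bystander: marker pen 135 mm long, 17 mm thick, lying on the desk to the left. Origin: centre of its underside.

How it is judged:
On the way, in this order (a step that is already met when the one before it is completed fails the run):
1. the lid is tipped forward past its balance point (value of joint lid below 1.4 rad), for 0.05 s.
2. the lid is caught: between 0.7 and 0.1 rad, touched by the fingers, closing slower than 0.38 rad/s (value of joint lid between 0.1 and 0.7 rad and velocity of joint lid above -0.38 rad/s and contact force between the fingers and shield_box above 0.15 N), for 0.2 s.
3. the lid is shut (within 0.02 rad) and still (value of joint lid below 0.02 rad and velocity of joint lid above -0.05 rad/s), for 0.2 s.
At the end, for the whole second after the job is handed in: The lid is shut within 0.02 rad (4 mm at the lip), the bolt at least 19.5 mm of its 22 mm home, the dongle within 6 mm and the six small parts within 15 mm of where they were (value of joint lid below 0.02 rad and value of joint bolt above 0.0195 m and distance of radio_dongle from where it was at the start of the episode below 0.006 m and distance of each of coax_a, plug_a, cap_a, cell, flange_a, marker from where it was at the start of the episode below 0.015 m); the robot touches nothing.
It fails at once if the lid slams: it closes faster than 0.38 rad/s while 0.30 to 0.05 rad (60 to 10 mm at the lip) from shut (value of joint lid between 0.05 and 0.3 rad and velocity of joint lid below -0.38 rad/s).
It fails at once if the lid's edge is taken between the two fingers (contact force between the fingers and shield_box above 0.2 N and x of the grasp point in the frame of lip_edge between 0 and 0.2 m and y of the grasp point in the frame of lip_edge between -0.08 and 0.12 m and z of the grasp point in the frame of lip_edge between -0.005 and 0.005 m).
It fails at once if the bolt's knob is taken between the two fingers (contact force between the fingers and shield_box above 0.2 N and horizontal distance between the grasp point and bolt_knob below 0.006 m and distance between the grasp point and bolt_knob below 0.022 m).
It fails at once if the bolt is shot before the lid is shut (value of joint bolt above 0.012 m and value of joint lid above 0.05 rad).
It fails at once if the dongle is moved more than 6 mm or a small part by the box more than 15 mm (distance of radio_dongle from where it was at the start of the episode above 0.006 m or distance of any of coax_a, plug_a, cap_a, cell, flange_a, marker from where it was at the start of the episode above 0.015 m).
It also fails if it takes over 58 s, if anything falls off the work surface, if the arm or the gripper's body presses on something with over 40 N, if the wrist force passes 120 N, or if a joint passes its speed limit or range.

### The arm

A 6-joint arm with a two-finger parallel gripper is mounted at the origin on a cart in front of the work surface, level with it; the furniture and walls round the work are solid. World frame = base frame: x ahead of the robot, y to its left, z up, the work surface at z = 0. Lengths are in m, angles in rad, forces in N, time in s.
With the tool pointing down it reaches from about 0.35 to 0.85 m from the base axis. Payload 8.1 kg.
Tool frame: the origin (TCP) lies between the finger pads; the fingertips stand 11 mm ahead of it and the grasp point (between the pads) lies 8 mm behind it (robot.tips_ahead is the distance from the TCP to the fingertips, in m); z points along the fingers, y is the line along which they close (so a half turn about z gives the same grasp; the last joint's range is limited). The gripper opens to 93 mm and grips with 3 to 60 N. Pads are 15 mm wide; open, the fingers measure 128 mm over their backs; the gripper's body (75 mm by 188 mm) begins 65 mm behind the grasp point.
Start: joints at [-1.369, 0.13, 1.488, -0, 1.523, -0.085], TCP at [0.17, -0.575, 0.23] pointing down, gripper open.
Joint ranges: [-2.96, 2.96], [-0.89, 2.26], [0.02, 2.5], [-1.34, 4.48], [0, 2.73], [-2.66, 2.66]. Speed limits (rad/s): [2.39, 2.39, 2.79, 3.14, 3.14, 3.14].

### API

Orientations are given as a rotation vector (axis times angle).
In Python, from plant import robot gives the robot as it stands. The module is installed in compiled form; this text tells all that it offers.
- The arm moves only by the tool move_arm, never from a script. Its argument "deltas" is one flat list of numbers, 7 for each row, row after row: the shift along the tool's x, y, z in m, then the turn, a rotation vector about the tool's x, y, z in rad, then the opening, from 0 (shut) to 1 (fully open). A call has 1 to 12 rows; each row is the pose to reach, as a shift and turn from the pose commanded when the call began, along the tool's axes at that moment; what a row does not reach only later rows make up. A row lasts 1/8 s, in which the tool goes at most 62.5 mm and 10.7 degrees, less where a joint would pass 70% of its speed; a pose out of reach is approached as far as the arm can. A call with a gripper value outside its range is refused whole. The fingers move at their own pace and stop on an object; "squeeze" is the grip in N (left out, the last holds). Time passes only in rows, so rows that repeat a pose let the fingers close. It gives the time, the measured TCP pose, the force, the opening and the grip force at its end, in the units of the state.
- robot.read_state(): the state, without advancing time (a new reading comes with each control period).
- robot.read_camera(name): name is "scene" or "top" or "wrist"; returns (picture, depth): 420x560x3 uint8, red, green, blue; 420x560 float32, m along the optical axis (not along the pixel's ray), 0 where there is no reading.
- robot.camera_model(name): a dict with "K" (3x3 intrinsics, pixels), "R" (3x3) and "t" (3): a world point X has camera coordinates R X + t; the wrist camera has in their place "tool_from_camera" (4x4, takes a point from camera to tool coordinates, whose origin is the TCP and whose axes are the flange's). Camera axes: x right, y down, z forward; pixel columns grow to the right and rows downward; lengths in m; the calibration is good to about 2 mm. A picture is of the moment at which its call begins: read the wrist's pose just before it. camera_model takes no time and is no camera call.
- robot.close_job(): hands the job in; it is judged then, once.
Trained networks look in the newest picture that a camera, given by its name, has taken for a name from the list of things; names that differ only in an ending like _2 or _b are one class to them, and where a whole thing is asked for, a point or a joint stands for the part that bears it (a point fixed in the world has none). Each returns a list of dicts, best first, with "confidence" (0 to 1); they miss things now and then, are a little off and sometimes report something else, mostly with a low value. They report only what shows in the picture. A call takes as long as a camera call.
- robot.recognise(camera, label): "uv" ([column, row] in pixels, amid what is visible of it).
The state is a dict: "t": time; "q": joint angles; "dq": joint speeds; "joint_torque": joint torques, N m; "tool_pos": TCP position; "orientation": TCP orientation; "force": force on the tool from outside, world axes, zero at the start; "wrist_torque": the same for the moment, N m; "opening": finger opening in m; "gripper_force": force on a finger pad.
Only numpy, scipy, OpenCV 4.12 (cv2) and the standard library are available. Lean on these libraries where they do the work, as an engineer would, in place of code of your own. Each camera call takes 0.05 s, during which the arm holds its last target. There are 200 camera calls.

## Working session

There is one attempt and no reset: what is moved stays moved. The work goes in short steps, Python scripts to look and compute and a tool call to move; the robot and the scene stay as the last step left them, time stands still between calls to the robot, and variables do not carry over. Pictures are saved under pics/ and viewed, at most 10 in all, crops included, and the job is handed in when it is done.

Besides the shell and the picture viewer there is one more tool, called after "Call:" as a command line: name --argument value ..., lists and objects as JSON in quotes. move_arm: Moves the arm, as the interface text tells. Its arguments: {"type":"object","properties":{"deltas":{"type":"array","items":{"type":"number"}},"squeeze":{"type":"number"}},"required":["deltas"]}

```bash
mkdir -p pics
cat > h.py <<'E'
import numpy as np, cv2
from scipy.spatial.transform import Rotation as Rn
from plant import robot
def cam(n):
    s=robot.read_state(); im,d=robot.read_camera(n); m=robot.camera_model(n)
    K=np.array(m["K"])
    if "R" in m: R=np.array(m["R"]);t=np.array(m["t"]); T=np.eye(4);T[:3,:3]=R.T;T[:3,3]=-R.T@t
    else:
        W=np.eye(4);W[:3,:3]=Rn.from_rotvec(s["orientation"]).as_matrix();W[:3,3]=s["tool_pos"]
        T=W@np.array(m["tool_from_camera"])
    v,u=np.mgrid[:420,:560]
    P=np.stack([(u-K[0,2])/K[0,0]*d,(v-K[1,2])/K[1,1]*d,d],-1)@T[:3,:3].T+T[:3,3]
    P[d==0]=np.nan
    return im,d,P,K,T
def save(im,n): cv2.imwrite("pics/"+n,cv2.cvtColor(im,cv2.COLOR_RGB2BGR))
E
python3 - <<'E'
from h import *
a=cam("scene");b=cam("top")
save(np.hstack([cv2.resize(a[0],(400,300)),cv2.resize(b[0],(400,300))]),"a.png"); 
np.savez("a.npz",sP=a[2],tP=b[2],s=a[0],t=b[0])
for c in("scene","top"):
  P={"scene":a,"top":b}[c][2]
  for l in("shield_box","lip_edge","bolt_knob","radio_dongle","coax_a","plug_a","cap_a","cell","flange_a","marker"):
    for r in robot.recognise(c,l)[:1]:
      u,v=map(int,np.round(r["uv"])); print(c,l,r["uv"],round(r["confidence"],2),P[v,u].round(3))
s=robot.read_state();print(s)
print(robot.tips_ahead, robot.camera_model("wrist"))
E
```

```text
scene shield_box [340.1, 177.1] 0.71 [ 0.676 -0.226  0.003]
scene lip_edge [360.4, 143.9] 0.93 [ 0.587 -0.207  0.189]
scene bolt_knob [338.9, 175.3] 0.33 [ 0.689 -0.232 -0.001]
scene radio_dongle [326.9, 204.2] 0.58 [ 0.589 -0.118  0.021]
scene plug_a [363.5, 244.7] 0.59 [ 0.418 -0.11   0.025]
scene marker [199.1, 309.5] 0.85 [0.471 0.313 0.01 ]
top shield_box [364.7, 186.9] 0.71 [ 0.597 -0.167  0.067]
top lip_edge [401.4, 176.2] 0.62 [ 0.599 -0.208  0.202]
top radio_dongle [335.0, 195.1] 0.44 [ 0.585 -0.108  0.022]
top coax_a [316.9, 270.0] 0.46 [ 0.418 -0.066  0.032]
top plug_a [338.8, 266.8] 0.68 [ 0.425 -0.114  0.033]
top cap_a [376.9, 259.6] 0.66 [ 0.44  -0.202  0.016]
top cell [332.0, 129.6] 0.73 [ 0.727 -0.099  0.047]
top flange_a [297.2, 133.3] 0.65 [ 0.728 -0.023  0.017]
top marker [145.8, 241.1] 0.88 [0.481 0.315 0.013]
{'t': 1.1, 'q': array([-1.36941279e+00,  1.30365275e-01,  1.48819717e+00,  1.08057495e-05,
        1.52297215e+00, -8.53811279e-02]), 'dq': array([-3.41647227e-05,  1.49187103e-03, -1.27835757e-03, -3.60070660e-04,
       -9.47101161e-04, -5.41461087e-04]), 
[... 269 characters left out ...]
rce': array([-0.26784777, -0.10915711,  0.44633349]), 'wrist_torque': array([-0.05541952,  0.00907558,  0.0274894 ]), 'gripper_force': 0.0, 'opening': 0.09317022084922486}
0.011 {'K': array([[303.33875028,   0.        , 280.8620757 ],
       [  0.        , 303.33875028, 207.42034093],
       [  0.        ,   0.        ,   1.        ]]), 'tool_from_camera': array([[-2.90549828e-05, -9.64286930e-01, -2.64859805e-01,
         7.37909086e-02],
       [ 9.99999515e-01, -2.88844591e-04,  9.41909985e-04,
        -7.15691560e-04],
       [-9.84774810e-04, -2.64859649e-01,  9.64286470e-01,
        -1.56208583e-01],
       [ 0.00000000e+00,  0.00000000e+00,  0.00000000e+00,
         1.00000000e+00]])}
```

View pics/a.png

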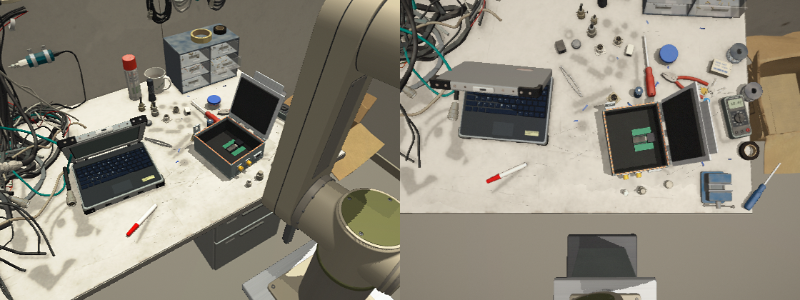

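Run:
```python
from h import *
a=np.load("a.npz");P=a["tP"];im=a["t"]
save(cv2.resize(im[110:300,230:450],None,fx=3.4,fy=3.15,interpolation=cv2.INTER_CUBIC),"b.png")
# max-height map, world, left/around the box
for src in("tP","sP"):
  Q=a[src].reshape(-1,3);Q=Q[np.isfinite(Q).all(1)]
  print(src,"rows x .36-.80, cols y .34..-.40 (cm)")
  for x in np.arange(.36,.82,.04):
    r=[]
    for y in np.arange(.34,-.42,-.04):
      m=(abs(Q[:,0]-x)<.02)&(abs(Q[:,1]-y)<.02); r.append("%3d"%(100*Q[m,2].max()) if m.any() else "  .")
    print("%.2f"%x,*r)
# rim
Q=P.reshape(-1,3);m=(abs(Q[:,2]-.078)<.004)&(Q[:,0]>.45)&(Q[:,0]<.75)&(Q[:,1]>-.3)&(Q[:,1]<.05)
R=Q[m];print(m.sum(),R.min(0),R.max(0));print(cv2.minAreaRect(R[:,:2].astype(np.float32)))
```

```text
tP rows x .36-.80, cols y .34..-.40 (cm)
0.36   0   0   0   0   0   0   0   0   0   0   0   0   0   0   0   0   4   6   8
0.40   0   0   0   0   0   0   0   0   0   0   3   3   2   0   0   0   7   7   8
0.44   1   0   0   0   0   0   0   0   0   0   5   3   3   1   1   0   7   7   7
0.48   2   1   1   0   0   0   0   0   0   8   8   8   8  10   0   0   7   7   7
0.52   0   0   1   0   0   0   0   0   0   8   1   1   6  15  24  27   0   0   0
0.56   2   3   3   3   3   0   0   0   0   8   1   2   3  16  25  27   .   0   0
0.60   4   3   3   4   3   0   0   0   7   7   1   2   3  18  26  27   .   0   3
0.64   3   4   4   4   4   0   0   0   8   7   1   1   7  20  27  27   .   0   3
0.68  23  23  23  23  23   0   0   1  10  10   8   8   8  21  25   .   .   0   3
0.72  23  22  22  21  21   0   1   0   0   2   0   5   2  19  24   .   1   0   3
0.76  17  16  16  15  14   0   1   0   0   0   0   4   2   1   1   1   1   1   0
0.80  10  10  10   9   8   1   1   0   0   0   0   0   2   1   1   1   1   2   2
sP rows x .36-.80, cols y .34..-.40 (cm)
0.36   0   0   0   0   0   0   0   0   0   0  
[... 408 characters left out ...]
  2   3  17  25  27   0   0   .
0.60   4   4   4   4   3   0   0   0   8   8   1   2   7  19  27  27   0   0   3
0.64   3   4   4   4   4   0   0   0   8   7   1   1   8  21  27  27   .   0   3
0.68  23  24  23  23  23   0   0   1  10  10   8   8   8  23  25   .   .   .   .
0.72  23  18  18  17  17   0   1   1   0   2   .   5   2  17  24   .   .   .   .
0.76  13  12  12  11  11   1   1   0   0   0   0   5   2   0   1   .   .   .   .
0.80   6   6   5   5   4   1   1   0   0   0   0   0   2   1   1   0   .   .   .
887 [ 0.47228908 -0.19090975  0.07400572] [0.69392761 0.00996866 0.08197608]
((0.5873631238937378, -0.0912996381521225), (0.20852281153202057, 0.1763140857219696), 9.116583824157715)
```

View pics/b.png

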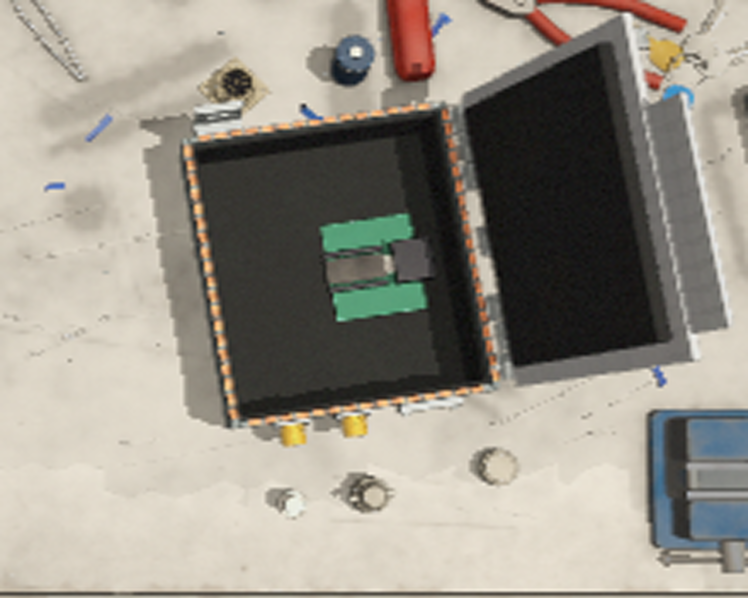

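Call:
move_arm --deltas '[0.047, -0.016, -0.03, 0, 0, -0.144, 0, 0.095, -0.033, -0.06, 0, 0, -0.289, 0, 0.142, -0.049, -0.09, 0, 0, -0.433, 0, 0.189, -0.065, -0.09, 0, 0, -0.577, 0, 0.236, -0.081, -0.09, 0, 0, -0.72, 0, 0.284, -0.098, -0.09, 0, 0, -0.866, 0, 0.331, -0.114, -0.09, 0, 0, -1.01, 0, 0.378, -0.13, -0.09, 0, 0, -1.154, 0, 0.426, -0.147, -0.09, 0, 0, -1.3, 0, 0.473, -0.163, -0.09, 0, 0, -1.443, 0, 0.473, -0.163, -0.09, 0, 0, -1.443, 0, 0.473, -0.163, -0.09, 0, 0, -1.443, 0]'

```text
t: 2.6
tool_pos: [0.5772, -0.2854, 0.3194]
orientation: [-2.038, -2.39, 0.001]
force: [-0.6, -0.0, -0.0]
opening: 0.0003
gripper_force: 0.0
```

Run:
```python
from h import *
im,d,P,K,T=cam("wrist");save(im,"c.png");np.savez("c.npz",P=P)
s=robot.read_state();print(s["t"],s["tool_pos"],s["q"].round(3),Rn.from_rotvec(s["orientation"]).as_matrix().round(3))
C=np.array([.5874,-.0913,0]);y=np.radians(9.1);B=np.array([[np.sin(y),np.cos(y),0],[-np.cos(y),np.sin(y),0],[0,0,1]])
for l in("lip_edge","bolt_knob"):
  for r in robot.recognise("wrist",l)[:2]:
    u,v=map(int,np.round(r["uv"]));print(l,r,(P[v,u]-C)@B)
```

```text
2.65 [ 0.57681585 -0.28587284  0.31960159] [-0.54   0.233  1.212 -0.     1.698 -0.697] [[-0.157  0.988 -0.   ]
 [ 0.988  0.157 -0.   ]
 [-0.    -0.    -1.   ]]
lip_edge {'uv': [317.6, 142.3], 'confidence': 0.72} [ 0.12928186 -0.01223433  0.23966149]
bolt_knob {'uv': [360.3, 191.5], 'confidence': 0.68} [0.17284868 0.02796163 0.21882379]
```

View pics/c.png

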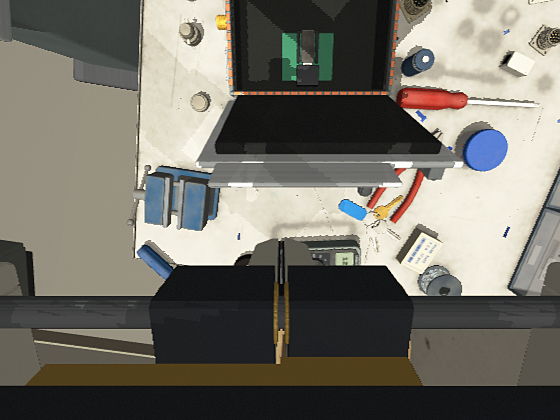

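```bash
cat >> h.py <<'E'
C=np.array([.5874,-.0913,0]);_y=np.radians(9.1);B=np.array([[np.sin(_y),np.cos(_y),0],[-np.cos(_y),np.sin(_y),0],[0,0,1]])
def box(p): return (np.asarray(p)-C)@B
E
python3 - <<'E'
from h import *
P=np.load("c.npz")["P"];Q=box(P)*1000
for u in(225,260,300,340,380):
  print(u,[tuple(Q[v,u].round(0)) for v in range(158,194,4)])
print(Q[93,240:390:30].round(0),"far/near ends", Q[60,225:235:2].round(),Q[60,388:398:2].round())
E
```

```text
225 [(np.float64(141.0), np.float64(-83.0), np.float64(246.0)), (np.float64(143.0), np.float64(-82.0), np.float64(250.0)), (np.float64(146.0), np.float64(-81.0), np.float64(255.0)), (np.float64(147.0), np.float64(-80.0), np.float64(263.0)), (np.float64(149.0), np.float64(-79.0), np.float64(267.0)), (np.float64(151.0), np.float64(-78.0), np.float64(272.0)), (np.float64(153.0), np.float64(-78.0), np.float64(277.0)), (np.float64(156.0), np.float64(-78.0), np.float64(278.0)), (np.float64(218.0), np.float64(-130.0), np.float64(1.0))]
260 [(np.float64(141.0), np.float64(-56.0), np.float64(245.0)), (np.float64(143.0), np.float64(-56.0), np.float64(250.0)), (np.float64(145.0), np.float64(-56.0), np.float64(255.0)), (np.float64(148.0), np.float64(-55.0), np.float64(261.0)), (np.float64(149.0), np.float64(-55.0), np.float64(267.0)), (np.float64(151.0), np.float64(-55.0), np.float64(272.0)), (np.float64(153.0), np.float64(-54.0), np.float64(278.0)), (np.float64(156.0), np.float64(-54.0), np.float64(277.0)), (np.float64(218.0), np.float64(-74.0), np.float64(-0.0))]
300 [(np.float64(141.0), np.fl
[... 1152 characters left out ...]
at64(145.0), np.float64(31.0), np.float64(256.0)), (np.float64(148.0), np.float64(30.0), np.float64(261.0)), (np.float64(149.0), np.float64(28.0), np.float64(267.0)), (np.float64(151.0), np.float64(27.0), np.float64(272.0)), (np.float64(153.0), np.float64(25.0), np.float64(278.0)), (np.float64(156.0), np.float64(25.0), np.float64(277.0)), (np.float64(215.0), np.float64(114.0), np.float64(12.0))]
[[ 79. -91.  80.]
 [ 79. -54.  80.]
 [ 80. -17.  81.]
 [ 80.  20.  80.]
 [ 80.  56.  80.]] far/near ends [[  28. -121.    1.]
 [  37. -109.   52.]
 [  42. -103.   79.]
 [  42. -100.   78.]
 [  41.  -99.   71.]] [[ 41.  89.  73.]
 [ 42.  90.  79.]
 [ 42.  92.  79.]
 [ 28. 121.   1.]
 [ 28. 124.   0.]]
```

Call:
move_arm --deltas '[0, 0, 0.035, 0, 0, 0, 0, 0, 0, 0.07, 0, 0, 0, 0, 0.01, 0, 0.07, 0, 0, 0, 0, 0.03, 0, 0.07, 0, 0, 0, 0, 0.05, 0, 0.07, 0, 0, 0, 0, 0.07, 0, 0.07, 0, 0, 0, 0, 0.085, 0, 0.07, 0, 0, 0, 0, 0.1, 0, 0.07, 0, 0, 0, 0, 0.115, 0, 0.07, 0, 0, 0, 0, 0.124, 0, 0.07, 0, 0, 0, 0, 0.124, 0, 0.07, 0, 0, 0, 0]'

```text
t: 4.12
tool_pos: [0.5574, -0.1618, 0.2492]
orientation: [-2.036, -2.391, -0.0]
force: [0.5, 0.1, -0.1]
opening: 0.0006
gripper_force: 0.0
```

```bash
sed -i 's/^C=np.array(\[.5874,-.0913,0\])/C=np.array([.582,-.0891,0])/' h.py
python3 - <<'E'
from h import *
im,d,P,K,T=cam("wrist");save(im,"d.png")
s=robot.read_state();print(s["t"],box(s["tool_pos"]),s["force"])
Q=box(P)*1000
for u in(225,260,320,360):
  q=Q[:,u]; m=(q[:,2]>150)&(q[:,0]<120)&(abs(q[:,1]+20)<80); q=q[m]; 
  if len(q): print(u, q[0].round(),q[len(q)//2].round(), q[-1].round(), q[q[:,2].argmax()].round())
E
```

```text
4.175 [ 0.06845259 -0.03581254  0.24931244] [ 0.65547068  0.11817779 -0.19960097]
225 [ 39. -68. 236.] [ 36. -48. 348.] [ 44. -45. 364.] [ 43. -45. 364.]
260 [ 39. -48. 236.] [ 34. -40. 348.] [ 45. -39. 363.] [ 43. -39. 364.]
320 [ 39. -13. 237.] [ 37. -27. 348.] [ 44. -28. 364.] [ 43. -28. 364.]
360 [ 39.  10. 236.] [ 36. -18. 348.] [ 44. -21. 364.] [ 44. -21. 364.]
```

View pics/d.png

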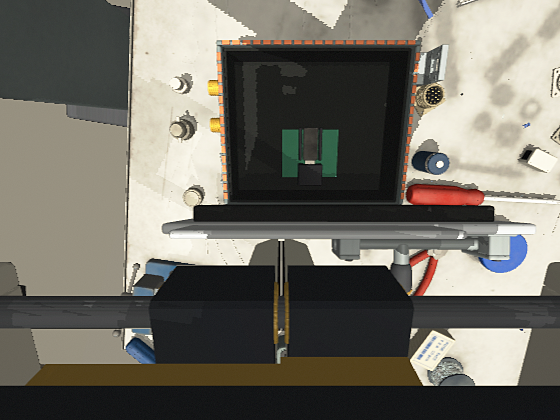

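Call:
move_arm --deltas '[0, 0, -0.055, 0, 0, 0, 0, 0.005, 0, -0.08, 0, -0.12, 0, 0, 0.06, 0, -0.08, 0, -0.28, 0, 0, 0.12, 0, -0.075, 0, -0.44, 0, 0, 0.175, 0, -0.045, 0, -0.6, 0, 0, 0.21, 0, 0, 0, -0.75, 0, 0, 0.21, 0, 0.05, 0, -0.785, 0, 0, 0.2, 0, 0.09, 0, -0.785, 0, 0, 0.175, 0, 0.086, 0, -0.785, 0, 0, 0.1565, 0, 0.084, 0, -0.785, 0, 0, 0.1565, 0, 0.084, 0, -0.785, 0, 0]'

```text
t: 5.55
tool_pos: [0.5334, -0.0095, 0.1666]
orientation: [1.601, 1.872, -0.661]
force: [0.1, -0.1, 0.6]
opening: 0.0006
gripper_force: 0.0
```

Run:
```python
from h import *
im,d,P,K,T=cam("scene");save(im[60:330,200:500],"e.png")
s=robot.read_state();print(s["t"],box(s["tool_pos"]),s["force"],s["q"].round(2),(B.T@Rn.from_rotvec(s["orientation"]).as_matrix()).round(3))
for r in robot.recognise("scene","lip_edge")[:1]:
    u,v=map(int,np.round(r["uv"]));print(r,box(P[v,u]))
```

```text
5.6 [-0.08695211 -0.03537816  0.16648457] [ 0.31462684  0.11670268 -0.07664886] [ 0.37  0.15  1.79 -0.77  1.45  0.41] [[-0.708  0.002  0.706]
 [ 0.003  1.     0.   ]
 [-0.706  0.002 -0.708]]
```

View pics/e.png

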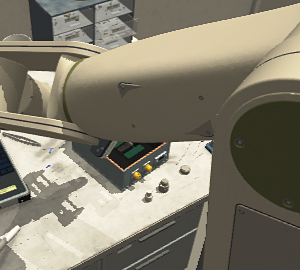

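Call:
move_arm --deltas '[0, 0, 0, 0, 0, 0, 0, 0, 0, 0, 0, 0, 0, 0, 0, 0, 0, 0, 0, 0, 0, 0, 0, 0, 0, 0, 0, 0, 0, 0, 0, 0, 0, 0, 0, 0, 0, 0, 0, 0, 0, 0]'

```text
t: 6.4
tool_pos: [0.5329, -0.0084, 0.1656]
orientation: [1.598, 1.875, -0.662]
force: [-0.5, 0.1, 0.3]
opening: 0.0005
gripper_force: 0.0
```

Run:
```python
from h import *
im,d,P,K,T=cam("top");Q=box(P)*1000
s=robot.read_state();print(s["t"],box(s["tool_pos"]),s["force"])
q=Q.reshape(-1,3);
for x in range(-120,100,20):
  m=(abs(q[:,0]-x)<6)&(q[:,1]>50)&(q[:,1]<95)&(q[:,2]<320);print(x,m.sum(),np.round(np.nanmedian(q[m,2])) if m.any() else 0)
```

```text
6.45 [-0.08744974 -0.03571039  0.16563576] [-0.35882632  0.14714765 -0.07974345]
-120 68 -0.0
-100 102 -1.0
-80 119 70.0
-60 115 57.0
-40 157 173.0
-20 122 161.0
0 122 144.0
20 116 131.0
40 109 118.0
60 106 105.0
80 106 92.0
```

Call:
move_arm --deltas '[0, 0, 0, 0, 0, 0, 0, 0, 0, 0, 0, 0, 0, 0, 0, 0, 0, 0, 0, 0, 0, 0, 0, 0, 0, 0, 0, 0]'

```text
t: 6.95
tool_pos: [0.5329, -0.0084, 0.1655]
orientation: [1.598, 1.875, -0.662]
force: [0.1, 0.4, -1.0]
opening: 0.0004
gripper_force: 0.9
```

```bash
cat > lid.py <<'E'
from h import *
im,d,P,K,T=cam("top");q=(box(P)*1000).reshape(-1,3)
s=robot.read_state();print(s["t"],box(s["tool_pos"]),B.T@s["force"])
m=(abs(q[:,0]-25)<50)&(q[:,1]>65)&(q[:,1]<95)&(q[:,2]<320)&(q[:,2]>81)
p=np.polyfit(q[m,0],q[m,2],1);print(m.sum(),"theta",-np.arctan(p[0]))
E
python3 lid.py
```

```text
7.0 [-0.0874771  -0.03574864  0.16554505] [-0.39224355  0.08697933 -1.47327452]
634 theta 0.5310941398241047
```

Call:
move_arm --deltas '[0.005, 0, 0.0016, 0, 0, 0, 0, 0.0097, 0, 0.0033, 0, 0, 0, 0, 0.0145, 0, 0.005, 0, 0, 0, 0, 0.0193, 0, 0.007, 0, 0, 0, 0, 0.024, 0, 0.0091, 0, 0, 0, 0, 0.0287, 0, 0.0113, 0, 0, 0, 0, 0.0333, 0, 0.0136, 0, 0, 0, 0, 0.0379, 0, 0.016, 0, 0, 0, 0, 0.0425, 0, 0.0185, 0, 0, 0, 0, 0.047, 0, 0.0211, 0, 0, 0, 0, 0.0514, 0, 0.0239, 0, 0, 0, 0, 0.0557, 0, 0.0267, 0, 0, 0, 0]'

```text
t: 8.5
tool_pos: [0.5297, 0.0121, 0.107]
orientation: [1.598, 1.875, -0.661]
force: [-0.4, 5.2, -0.5]
opening: 0.0006
gripper_force: 2.0
```

```bash
python3 lid.py
```

```text
8.55 [-0.10832035 -0.0358704   0.10625262] [-5.60166278  1.14964648 -1.56922651]
644 theta 0.21229616231591145
```

Call:
move_arm --deltas '[0.0034, 0, 0.0017, 0, 0, 0, 0, 0.0068, 0, 0.0035, 0, 0, 0, 0, 0.01, 0, 0.0055, 0, 0, 0, 0, 0.0132, 0, 0.0078, 0, 0, 0, 0, 0.0165, 0, 0.0105, 0, 0, 0, 0, 0.0197, 0, 0.0132, 0, 0, 0, 0, 0.0228, 0, 0.016, 0, 0, 0, 0, 0.0258, 0, 0.0188, 0, 0, 0, 0, 0.0288, 0, 0.0217, 0, 0, 0, 0, 0.0317, 0, 0.0246, 0, 0, 0, 0]'

```text
t: 9.8
tool_pos: [0.5287, 0.017, 0.0672]
orientation: [1.598, 1.875, -0.662]
force: [-2.1, 1.7, -1.6]
opening: 0.0005
gripper_force: 1.4
```

```bash
python3 lid.py
```

```text
9.85 [-0.11315125 -0.03596068  0.06666414] [-2.54455387 -0.30908014 -1.54975917]
635 theta 0.009841719477272024
```

Call:
move_arm --deltas '[0.002, 0, 0.002, 0, 0, 0, 0, 0.004, 0, 0.004, 0, 0, 0, 0, 0.0056, 0, 0.0057, 0, 0, 0, 0, 0.0056, 0, 0.0057, 0, 0, 0, 0, 0.0056, 0, 0.0057, 0, 0, 0, 0, 0.0268, 0, -0.0155, 0, 0, 0, 0, 0.027, 0, -0.045, 0, 0, 0, 0, 0.014, 0, -0.099, 0, 0, 0, 0, 0, 0, -0.16, 0, 0, 0, 0, 0, 0, -0.16, 0, 0, 0, 0]'

```text
t: 11.1
tool_pos: [0.5135, 0.132, 0.1859]
orientation: [1.599, 1.874, -0.648]
force: [0.4, -0.3, -0.8]
opening: 0.0006
gripper_force: 0.0
```

```bash
python3 lid.py
python3 - <<'E'
from h import *
im,d,P,K,T=cam("wrist");save(im,"f.png");Q=box(P)*1000
for c in("wrist","top"):
  if c=="top": Q=box(cam("top")[2])*1000
  for r in robot.recognise(c,"bolt_knob")[:2]:
    u,v=map(int,np.round(r["uv"]));print(c,r,Q[v-3:v+4:3,u-3:u+4:3].round(0).tolist())
E
```

```text
11.15 [-0.22769913 -0.03409912  0.18310987] [ 0.87085965 -0.36070764 -1.00167914]
616 theta 0.00549394093261836
wrist {'uv': [342.4, 236.0], 'confidence': 0.85} [[[nan, nan, nan], [-62.0, 40.0, 90.0], [-62.0, 43.0, 91.0]], [[-64.0, 35.0, 95.0], [-64.0, 39.0, 95.0], [-63.0, 43.0, 95.0]], [[-64.0, 35.0, 99.0], [-66.0, 38.0, 100.0], [-33.0, 49.0, 85.0]]]
top {'uv': [299.8, 175.2], 'confidence': 0.48} [[[-62.0, 53.0, 96.0], [-56.0, 53.0, 88.0], [-49.0, 52.0, 89.0]], [[-63.0, 47.0, 92.0], [-59.0, 42.0, 119.0], [-50.0, 46.0, 85.0]], [[-66.0, 37.0, 117.0], [-60.0, 36.0, 120.0], [-51.0, 39.0, 89.0]]]
```

View pics/f.png

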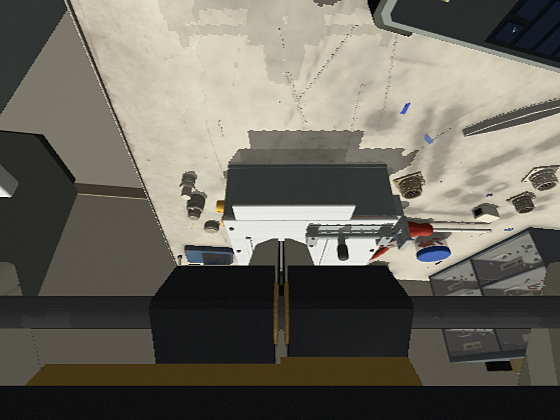

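Call:
move_arm --deltas '[-0.03, 0.005, 0, 0, 0.13, 0, 0, -0.05, 0.01, 0.02, 0, 0.26, 0, 0, -0.06, 0.015, 0.04, 0, 0.4, 0, 0, -0.075, 0.02, 0.065, 0, 0.53, 0, 0, -0.09, 0.025, 0.085, 0, 0.66, 0, 0, -0.1, 0.03, 0.105, 0, 0.785, 0, 0, -0.109, 0.038, 0.128, 0, 0.785, 0, 0, -0.109, 0.038, 0.128, 0, 0.785, 0, 0, -0.109, 0.038, 0.128, 0, 0.785, 0, 0]'

```text
t: 12.48
tool_pos: [0.5741, -0.0307, 0.1662]
orientation: [-2.037, -2.389, 0.002]
force: [0.6, -0.7, -0.3]
opening: 0.0003
gripper_force: 0.0
```

Run:
```python
from h import *
for c in("wrist","top"):
  im,d,P,K,T=cam(c); Q=box(P)*1000
  if c=="wrist": save(im,"g.png")
  s=robot.read_state()
  m=(abs(Q[...,0]+60)<20)&(abs(Q[...,1]-45)<22)&(Q[...,2]>106)&(Q[...,2]<125);q=Q[m]
  if len(q): print(c,len(q),np.percentile(q,[3,50,97],axis=0).round(1).tolist())
print(s["t"],box(s["tool_pos"]),Rn.from_rotvec(s["orientation"]).as_matrix()[:,2].round(3),s["q"].round(2))
```

```text
wrist 317 [[-66.9, 31.4, 110.0], [-62.8, 36.6, 121.2], [-56.3, 42.5, 123.1]]
12.575 [-0.05952364  0.00206779  0.16708023] [-0.001  0.    -1.   ] [-0.14  0.1   1.63  0.    1.41 -0.3 ]
```

View pics/g.png

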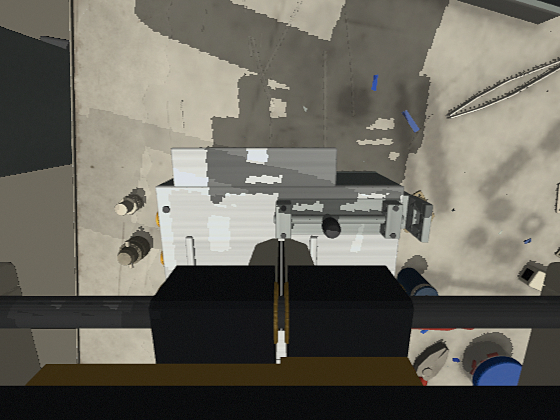

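Call:
move_arm --deltas '[0.002, 0, 0.03, 0, 0, 0, 0, 0.002, 0, 0.05, 0, 0, 0, 0, 0.002, 0, 0.051, 0, 0, 0, 0, 0.002, 0.006, 0.051, 0, 0, 0, 0, 0.002, 0.011, 0.051, 0, 0, 0, 0, 0.002, 0.015, 0.051, 0, 0, 0, 0, 0.002, 0.019, 0.051, 0, 0, 0, 0, 0.002, 0.023, 0.051, 0, 0, 0, 0, 0.002, 0.027, 0.051, 0, 0, 0, 0, 0.002, 0.029, 0.051, 0, 0, 0, 0, 0.002, 0.029, 0.051, 0, 0, 0, 0]'

```text
t: 13.95
tool_pos: [0.6035, -0.0243, 0.1162]
orientation: [-2.038, -2.391, -0.0]
force: [0.5, 0.1, -0.5]
opening: 0.0006
gripper_force: 0.0
```

```bash
cat > k.py <<'E'
from h import *
im,d,P,K,T=cam("wrist"); Q=box(P)*1000;s=robot.read_state()
m=(abs(Q[...,0]+60)<20)&(Q[...,1]>28)&(Q[...,1]<80)&(Q[...,2]>106)&(Q[...,2]<125);q=Q[m]
if len(q): print(len(q),np.percentile(q,[3,50,97],axis=0).round(1).tolist())
print(s["t"],box(s["tool_pos"]),B.T@s["force"])
E
python3 k.py
```

```text
698 [[-70.6, 29.0, 108.2], [-68.6, 44.6, 118.7], [-61.8, 57.6, 124.1]]
14.0 [-0.06060731  0.0313646   0.11614968] [-0.30365707  0.57798642  0.56794808]
```

Call:
move_arm --deltas '[0, 0.002, 0, 0, 0, 0, 0, 0, 0.004, 0, 0, 0, 0, 0, 0, 0.006, 0, 0, 0, 0, 0, 0, 0.006, 0, 0, 0, 0, 0]'

```text
t: 14.5
tool_pos: [0.609, -0.0234, 0.1161]
orientation: [-2.037, -2.39, 0.001]
force: [-2.7, -0.3, 1.2]
opening: 0.0005
gripper_force: 1.6
```

```bash
python3 k.py
```

```text
810 [[-70.8, 29.3, 107.8], [-69.9, 46.4, 118.6], [-62.1, 62.6, 124.2]]
14.55 [-0.06059168  0.03703969  0.11607929] [-0.41673151 -3.05011195  0.3982828 ]
```

Call:
move_arm --deltas '[0, 0.001, 0, 0, 0, 0, 0, 0, 0.002, 0, 0, 0, 0, 0, 0, 0.002, 0, 0, 0, 0, 0]'

```text
t: 14.92
tool_pos: [0.6095, -0.0233, 0.1159]
orientation: [-2.036, -2.389, 0.004]
force: [-11.6, -2.2, 6.1]
opening: 0.0003
gripper_force: 6.0
```

```bash
python3 k.py
```

```text
815 [[-70.7, 29.4, 107.9], [-69.9, 46.2, 118.5], [-62.2, 62.8, 124.3]]
14.975 [-0.06058569  0.03750804  0.11595023] [ -1.12519405 -11.22542295   6.21418152]
```

Call:
move_arm --deltas '[0, -0.008, 0, 0, 0, 0, 0, 0, -0.02, 0, 0, 0, 0, 0, 0, -0.03, -0.05, 0, 0, 0, 0, 0, -0.04, -0.1, 0, 0, 0, 0, 0, -0.04, -0.15, 0, 0, 0, 0, 0, -0.04, -0.15, 0, 0, 0, 0, 0, -0.04, -0.15, 0, 0, 0, 0]'

```text
t: 15.85
tool_pos: [0.5715, -0.0294, 0.2659]
orientation: [2.038, 2.391, 0.0]
force: [0.1, 0.4, -0.4]
opening: 0.0003
gripper_force: 0.0
```

```bash
python3 k.py; python3 lid.py
python3 - <<'E'
from h import *
save(cam("wrist")[0],"i.png")
E
```

```text
142 [[-66.7, 51.9, 110.7], [-62.1, 56.7, 121.4], [-55.5, 62.5, 123.1]]
15.9 [-0.06075315 -0.00145238  0.26476642] [-0.00182184  0.19214942  0.26081907]
15.95 [-0.06081072 -0.00163914  0.26426345] [ 0.99224236 -0.0218208  -0.79561946]Traceback (most recent call last):
  File "lid.py", line 5, in <module>
    p=np.polyfit(q[m,0],q[m,2],1);print(m.sum(),"theta",-np.arctan(p[0]))
    raise TypeError("expected non-empty vector for x")
TypeError: expected non-empty vector for x
```

View pics/i.png

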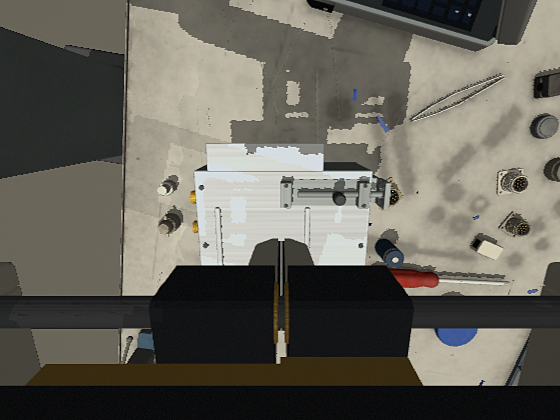

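The picture shows the lid shut. The knob sits near pixel (338,198), about 20 mm further along, and the bolt's end is in the keeper near (380,192). The bolt met its stop at 11 N.

```bash
python3 -c "
from plant import robot
print(robot.close_job())"
```

```text
the job is handed in; nothing more can be done
None
```

I handed the job in at about 16 s: the lid was tipped, caught at about 0.5 rad and lowered shut (last measured 0.005 rad), then the bolt was pushed about 20 mm to its stop. The dongle can't be seen under the lid, I didn't re-measure the small parts, and the hand-in returned no verdict.

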